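# Load the bracket tray and latch it home

## Robot

A 7-joint arm with a two-finger parallel gripper is mounted at the origin on the work surface. World frame = base frame: x ahead of the robot, y to its left, z up, the work surface at z = 0. Lengths are in m, angles in rad, forces in N, time in s.
With the tool pointing down it reaches from about 0.4 to 0.85 m from the base axis. Payload 4.5 kg.
Tool frame: the origin (TCP) lies at the very end of the fingers, on their centre line; the grasp point (between the pads) lies 19 mm behind it; z points along the fingers, y is the line along which they close (so a half turn about z gives the same grasp; the last joint's range is limited). The gripper opens to 88 mm and grips with 3 to 60 N. Pads are 18 mm wide; open, the fingers measure 123 mm over their backs; the gripper's body (75 mm by 187 mm) begins 45 mm behind the grasp point.
Start: joints at [-1.315, 0.689, -0.195, 1.565, 0.157, 0.902, -0.215], TCP at [0.137, 0.61, 0.239] pointing down, gripper open.
Joint ranges: [-3.01, 3.01], [-0.46, 2.08], [-1.47, 1.51], [0.13, 2.56], [-1, 4.14], [0.04, 2.09], [-2.66, 2.66]. Speed limits (rad/s): [2.57, 2.57, 3.14, 3.14, 3.14, 3.14, 3.14].

## Interface

Orientations are given as a rotation vector (axis times angle).
In Python, from plant import telemetry, camera, get_calibration, r, nets gives the robot as it stands.
- The arm moves only by the tool play_rows, never from a script. Its argument "moves" is a list of rows, each a list of 7 numbers: the opening, from 0 (shut) to 1 (fully open), then the shift along the tool's x, y, z in m, then the turn, a rotation vector about the tool's x, y, z in rad. In form: [[jaw, x, y, z, rx, ry, rz], ...]. A call has 1 to 12 rows; each row shifts and turns the commanded pose from where the row before left it, along the tool's axes as they then stand; what a row does not reach is not made up. A row lasts 1/8 s, in which the tool goes at most 62.5 mm and 10.7 degrees, less where a joint would pass 70% of its speed; a pose out of reach is approached as far as the arm can. A call is refused whole if a number of a shift passes 0.0625 or a number of a turn 0.188, either way. A call with a gripper value outside its range is refused whole. The fingers move at their own pace and stop on an object; the grip force is fixed at half the most. Time passes only in rows, so rows that do not move let the fingers close. It gives the time, the measured TCP pose, the force, the opening and the grip force at its end, in the units of the state.
- telemetry.observe(): the state, without advancing time (a new reading comes with each control period).
- camera(name): name is "scene" or "top" or "wrist"; returns the picture (480x640x3 uint8, red, green, blue); there is no depth.
- get_calibration(name): a dict with "fx", "fy", "cx", "cy" (pixels), "D" ([k1, k2, p1, p2, k3] as OpenCV has them; the pictures are not rectified), "R" (3x3) and "t" (3): a world point X has camera coordinates R X + t; the wrist camera has in their place "mount" (4x4, takes a point from camera to tool coordinates, whose origin is the TCP and whose axes are the flange's). Camera axes: x right, y down, z forward; pixel columns grow to the right and rows downward; lengths in m; the calibration is good to about 2 mm. A picture is of the moment at which its call begins: read the wrist's pose just before it. get_calibration takes no time and is no camera call.
- r.finish_job(): hands the job in; it is judged then, once.
Trained networks look in the newest picture that a camera, given by its name, has taken for a name from the list of things; names that differ only in an ending like _2 or _b are one class to them, and where a whole thing is asked for, a point or a joint stands for the part that bears it (a point fixed in the world has none). Each returns a list of dicts, best first, with "score" (0 to 1); they miss things now and then, are a little off and sometimes report something else, mostly with a low value. They report only what shows in the picture. A call takes as long as a camera call. They do not tell look-alikes from the thing itself.
- nets.look_for(camera, label): "location" ([column, row] in pixels, amid what is visible of it).
- nets.silhouettes(camera, label): "region" (480x640 bool, what is visible of it) and "location" ([column, row] in pixels, amid what is visible of it).
The state is a dict: "time_s": time; "joint_positions": joint angles; "dq": joint speeds; "effort": joint torques, N m; "eef_pos": TCP position; "eef_rot": TCP orientation; "wrist_force": force on the tool from outside, world axes, zero at the start; "torque": the same for the moment, N m; "finger_gap": finger opening in m; "finger_force": force on a finger pad.
Only numpy, scipy, OpenCV 4.12 (cv2) and the standard library are available. Lean on these libraries where they do the work, as an engineer would, in place of code of your own. Each camera call takes 0.05 s, during which the arm holds its last target. There are 200 camera calls.

## Task

Stand the left-hand welded bracket in the left bay and the right-hand one in the right bay of the pulled-out fixture tray, then push the tray into its dock until the push-push latch has caught. Let go and check that it stays in by itself; if it springs back out, press it again, right to its firm stop. Push it gently, don't drop the brackets, and leave the third bracket and the other things on the bench alone.

Things in the scene. Friction and masses are not known exactly. Their poses are not given: they have to be found in the camera images.
- dock: Grey steel dock fixed to the bench, 226 mm wide (y), open to the robot (-x side). Origin: on the bench, centre line, where the tray's front face stands when latched home; +x is the way the tray is pushed in. Side plates 70 mm high, x = 12 to 234 mm, y = +-113 mm; latch housing 80 mm high, x = 144 to 234 mm. Two runners 9 mm high reach forward to x = -150 mm at y = +-85 mm.
- guard_bar (a point): Middle of the first of three steel guard bars above the dock: 14 mm thick, 226 mm long across y, axis 136 mm above the bench, at dock x = 6, 66 and 122 mm. A gripper pointing straight down hits the first bar before the tray is home: push with the tool tilted about 30 to 45 degrees from vertical, its body leaning back to the robot (dock -x) and its fingertips under the bar.
- tray (a joint): How far the aluminium tray stands out of the dock, in m: 0 to 0.002 latched home, about 0.14 at the start, -0.009 at its firm stop. It slides with 1 to 4 N of drag down to 0.032; from there two spring rods push back with 2 N, growing to 7 N at the stop. Not pressed far enough, it springs back out to 0.03 or more.
- tray_stop (a point): Where the middle of the tray's front face is when pressed to the firm stop, 36 mm above the bench, 9 mm deeper than home. Push-push latch: press through the springs until the tray stops firmly (12 to 20 N gets there), then back off: it comes out 9 mm to home and stays. Pressed to the stop once more, it unlatches. Fixed to the dock.
- tray_front (a point): Centre of the outer face of the tray's front panel (faces the robot, dock -x), 36 mm above the bench; the panel is 200 mm wide, 8 mm thick, from 10 to 62 mm above the bench. Moves with the tray; axes as the dock's. Push it here.
- bay_left (a point): Centre of the floor of the tray's left bay (+y side, the robot's left), floor 15 mm above the bench. Axes as the dock's. The bay is 112 mm (x) by 90 mm (y) inside, with walls 15 mm high (front panel 47 mm above the floor). Moves with the tray.
- bay_right (a point): The same for the right bay (-y side, the robot's right).
- bracket_left: Left-hand bare steel bracket, 0.4 kg. Foot 70 (x) by 30 (y) by 6 mm; origin: centre of its underside, z up. End plate 6 mm thick, 50 mm high at its -x end; upright web 10 mm thick along the middle, 50 mm high from x = -29 to +18 mm: grip it across y at the origin. One flat lug, 24 by 22 by 6 mm, at the +x end reaches y = +37 mm: with the end plate nearest you, it is on the left.
- bracket_right: Right-hand bracket: the mirror image of bracket_left, its lug on the -y side (to y = -37 mm).
- bracket_plain: Bystander: a bracket of the same make with lugs on both sides. Leave it alone.
- hammer: Bystander: chipping hammer lying on the bench to the right.
- wire_brush: Bystander: wire brush lying on the bench to the left.
- coupon: Bystander: rusty welded T piece, 120 by 80 by 73 mm, on the right.
- tube_post: Bystander: two square tubes on a foot plate with a blue rod, 186 mm high, far right.
- jar: Bystander: grey jar, 64 mm wide, 75 mm high, far left.
- pipe_ring: Bystander: pipe offcut, 54 mm wide, 35 mm high, near right.
Things that resemble listed ones, but are neither listed nor needed, are in the scene too. Leave any turquoise look-alike of the bracket_left alone.

How it is judged:
By the outcome, as a careful person would: the job done as asked, in the order asked, and still so for the second after the job is handed in, with the robot touching nothing.
It also fails if it takes over 67 s, if anything falls off the work surface, if the arm or the gripper's body presses on something with over 40 N, if the wrist force passes 120 N, or if a joint passes its speed limit or range.

## Working session

There is one attempt and no reset: what is moved stays moved. The work goes in short steps, Python scripts to look and compute and a tool call to move; the robot and the scene stay as the last step left them, time stands still between calls to the robot, and variables do not carry over. Pictures are saved under pics/ and viewed, at most 10 in all, crops included, and the job is handed in when it is done.

Besides the shell and the picture viewer there is one more tool, called after "Call:" as name([rows], argument=value, ...), one row to a line, values as JSON. play_rows: Moves the arm, as the interface text tells. Its arguments: {"type":"object","properties":{"moves":{"type":"array"}},"required":["moves"]}

```bash
ls; mkdir -p pics; python3 - <<'E'
from plant import telemetry, camera, get_calibration, r, nets
import cv2
s=telemetry.observe(); print(s['time_s'],s['eef_pos'],s['eef_rot'],s['wrist_force'],s['finger_gap'])
for n in('scene','top'):
    im=camera(n); cv2.imwrite(f'pics/{n}0.png',im[:,:,::-1]); print(n,{k:(v if not hasattr(v,'tolist') else v.tolist()) for k,v in get_calibration(n).items()})
    for l in ['bracket_left','bracket_right','bracket_plain','tray_front','dock']:
        print(l,[(round(d['score'],2),[round(float(q)) for q in d['location']]) for d in nets.look_for(n,l)])
print(get_calibration('wrist'))
E
```

```text
pics
0.0 [0.13739282 0.60904812 0.2378984 ] [-3.47564838e-01 -3.12222440e+00  2.96024612e-03] [-0.30257865  0.7997608  -0.03215011] 0.08803061159651245
scene {'fx': 515.7606336984297, 'fy': 515.7606336984297, 'cx': 317.4191913860281, 'cy': 238.73969379093577, 'D': [0.05214114675293927, 0.0, 0.0, 0.0, 0.0], 'R': [[0.21957155945407753, 0.9755501985824717, -0.00949422585599137], [0.5050349638688357, -0.12198604766259558, -0.8544349533145648], [-0.8347023514696168, 0.1828146991392079, -0.5194716260102495]], 't': [-0.11279700927179086, -0.16436456699483928, 1.7293655281017424]}
bracket_left [(0.97, [232, 271]), (0.86, [154, 245]), (0.82, [188, 281])]
bracket_right [(0.59, [410, 244])]
bracket_plain [(0.72, [472, 262]), (0.32, [208, 247])]
tray_front [(0.96, [319, 274])]
dock [(0.89, [341, 327])]
top {'fx': 534.205721094768, 'fy': 534.205721094768, 'cx': 327.8813958578984, 'cy': 236.6896552221412, 'D': [0.056707795782153674, 0.0, 0.0, 0.0, 0.0], 'R': [[0.017662970734789275, -0.9997464373369059, 0.013967122000813672], [-0.9879990553014987, -0.019595895634002287, -0.15321183896046503], [0.15
[... 198 characters left out ...]
251])]
bracket_right [(0.76, [223, 266])]
bracket_plain [(0.82, [180, 210]), (0.55, [449, 251])]
tray_front [(0.89, [335, 222]), (0.33, [204, 161])]
dock [(0.8, [332, 160])]
{'fx': 357.0255281388992, 'fy': 357.0255281388992, 'cx': 309.2028841904516, 'cy': 239.29420797707186, 'D': array([0.01541982, 0.        , 0.        , 0.        , 0.        ]), 'mount': array([[-1.16993033e-03, -9.66462636e-01, -2.56804602e-01,
         6.60344874e-02],
       [ 9.99999245e-01, -1.03408517e-03, -6.64025345e-04,
         1.02808288e-03],
       [ 3.76197854e-04, -2.56805185e-01,  9.66463116e-01,
        -1.44994016e-01],
       [ 0.00000000e+00,  0.00000000e+00,  0.00000000e+00,
         1.00000000e+00]])}
```

View pics/top0.png

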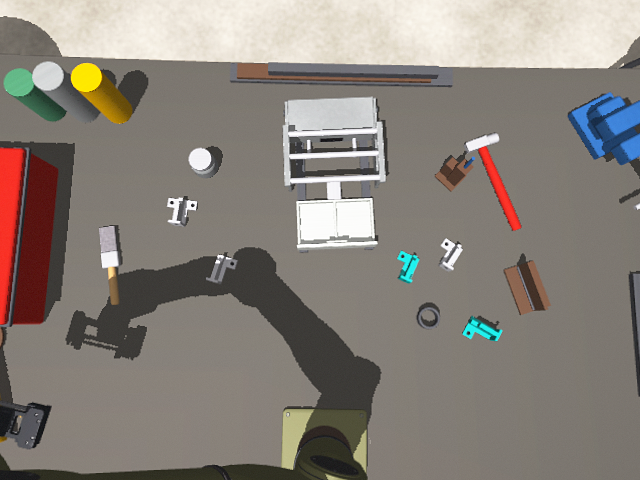

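View pics/scene0.png

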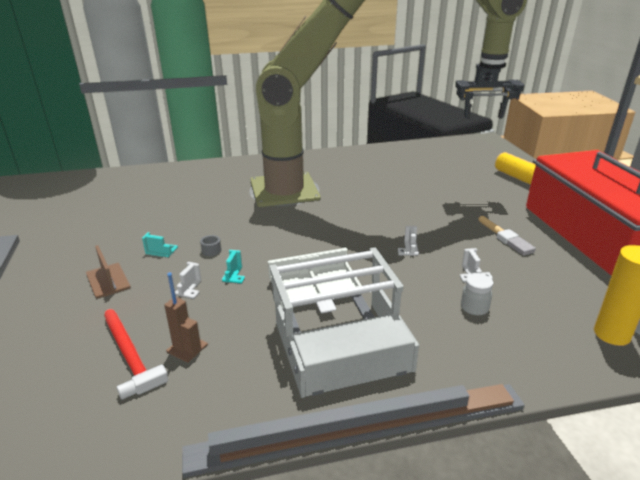

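The top view shows the steel brackets at (223,266) and (450,252), the plain one at (181,210), turquoise look-alikes at (408,266) and (482,329), and the tray at (337,222). I'll zoom in on the two steel ones and the tray.

```bash
cat > h.py <<'E'
import numpy as np, cv2
from scipy.spatial.transform import Rotation as Ro
from plant import telemetry, camera, get_calibration, r, nets
def cam(n,s=None):
    c=get_calibration(n); K=np.array([[c['fx'],0,c['cx']],[0,c['fy'],c['cy']],[0,0,1]]); D=np.array(c['D'])
    if n=='wrist':
        s=s or telemetry.observe(); M=np.array(c['mount']); Rt=Ro.from_rotvec(s['eef_rot']).as_matrix()
        Rc=Rt@M[:3,:3]; o=Rt@M[:3,3]+s['eef_pos']; return K,D,Rc.T,-Rc.T@o
    return K,D,np.array(c['R']),np.array(c['t'])
def back(C,uv,z):
    K,D,R,t=C; p=cv2.undistortPoints(np.array(uv,float).reshape(-1,1,2),K,D).reshape(-1,2)
    d=np.c_[p,np.ones(len(p))]@R; o=-R.T@t
    return o+d*((z-o[2])/d[:,2])[:,None]
def proj(C,X):
    K,D,R,t=C; return cv2.projectPoints(np.array(X,float).reshape(-1,1,3),cv2.Rodrigues(R)[0],t,K,D)[0].reshape(-1,2)
E
python3 - <<'E'
from h import *
t=cv2.imread('pics/top0.png'); s=cv2.imread('pics/scene0.png')
c=lambda im,u,v,w=25:cv2.resize(im[v-w:v+w,u-w:u+w],(400,300) if 0 else (300,300),interpolation=cv2.INTER_CUBIC)
g=np.vstack([np.hstack([c(t,223,268),c(t,450,252)]),np.hstack([c(t,337,222,50),c(s,190,281)])])
cv2.imwrite('pics/crop.png',g)
C=cam('top')
print(back(C,[[223,266],[450,252],[337,222]],.02))
E
```

```text
[[ 0.44736637  0.26284332  0.02      ]
 [ 0.49436903 -0.31473488  0.02      ]
 [ 0.56662709 -0.0244886   0.02      ]]
```

View pics/crop.png

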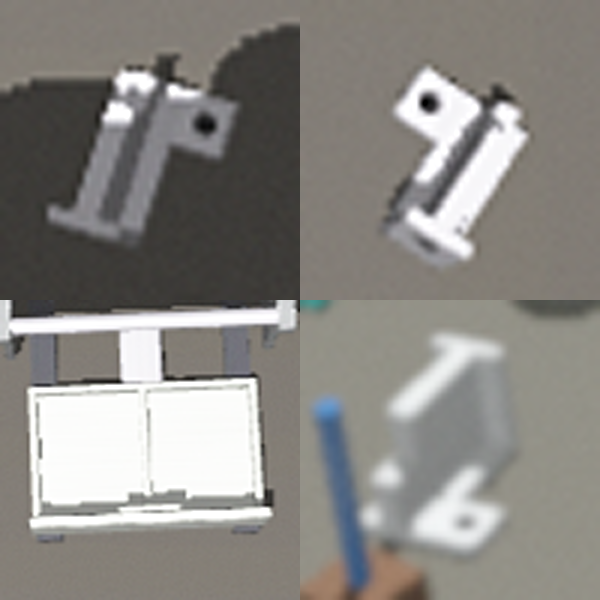

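Lug sides: the bracket at (223,266), world y≈+0.26, has its lug on the right, so it is bracket_right. The one at (450,252), y≈-0.31, is bracket_left. Next I'll fit their poses.

```bash
cat >> h.py <<'E'
from scipy.optimize import minimize
def boxes(side):  # bracket left side=+1
    B=[(-35,35,-15,15,0,6),(-35,-29,-15,15,0,50),(-29,18,-5,5,0,50)]
    B.append((11,35,15,37,0,6) if side>0 else (11,35,-37,-15,0,6)); return [np.array(b)/1000 for b in B]
def render(C,side,p,z0=0):
    m=np.zeros((480*4,640*4),np.uint8); c,s=np.cos(p[2]),np.sin(p[2])
    for b in boxes(side):
        X=np.array([[x,y,z+z0] for x in b[:2] for y in b[2:4] for z in b[4:]])
        X[:,:2]=X[:,:2]@np.array([[c,s],[-s,c]])+p[:2]
        cv2.fillConvexPoly(m,np.round(cv2.convexHull(proj(C,X).astype(np.float32))*4+1.5).astype(int),255)
    return cv2.resize(m,(640,480),interpolation=cv2.INTER_AREA)/255.
def fit(Cs,masks,side,p0,z0=0):
    G=[cv2.GaussianBlur(k.astype(float),(0,0),1) for k in masks]
    def f(q):
        p=[q[0],q[1],q[2]*10]
        return sum(((cv2.GaussianBlur(render(C,side,p,z0),(0,0),1)-g)**2).sum()/g.sum() for C,g in zip(Cs,G))
    best=None
    for a in (-.35,0,.35):
        q=[p0[0],p0[1],(p0[2]+a)/10]; S=np.array([q]+[[q[0]+.015,q[1],q[2]],[q[0],q[1]+.015,q[2]],[q[0],q[1],q[2]+.03]])
        o=minimize(f,q,method='Nelder-Mead',options=dict(initial_simplex=S,xatol=1e-4,fatol=1e-4))
        if best is None or o.fun<best.fun: best=o
    return best.x*[1,1,10],best.fun
E
python3 - <<'E'
from h import *
camera('top'); C=cam('top')
for l,side,uv,p0 in[('bracket_left',1,(450,252),[.494,-.315,-.5]),('bracket_right',-1,(223,266),[.447,.263,-.35])]:
    d=min(nets.silhouettes('top',l),key=lambda d:np.hypot(*(np.array(d['location'])-uv)))
    print(l,d['location'],d['region'].sum(),d['score']); print(fit([C],[d['region']],side,p0))
a=back(C,[[297,244.5],[377.5,242]],.062);print(a, np.arctan2(*(a[0]-a[1])[:2]))
d=nets.silhouettes('top','tray')[0]; print(d['score'],cv2.minAreaRect(np.argwhere(d['region'])[:,::-1].astype(np.float32)))
d=nets.silhouettes('top','dock')[0]; print(d['score'],cv2.minAreaRect(np.argwhere(d['region'])[:,::-1].astype(np.float32)))
print('o',-C[2].T@C[3])
print(back(C,[[285,185],[385,180]],.136),back(C,[[284.5,132],[384,129]],.136))
E
```

```text
bracket_left [449.8, 252.6] 397 0.7
(array([ 0.48542779, -0.31947892, -0.56666387]), np.float64(0.01941905152935006))
bracket_right [220.5, 266.1] 463 0.69
(array([ 0.44298231,  0.2756162 , -0.26272404]), np.float64(0.011186809664575798))
[[ 0.50015329  0.07511104  0.062     ]
 [ 0.51036369 -0.12483011  0.062     ]] -0.05102269556221947
0.56 ((335.24609375, 214.90640258789062), (66.35908508300781, 79.26455688476562), 87.61405944824219)
0.75 ((333.9115295410156, 174.05209350585938), (152.04946899414062, 102.35484313964844), 88.12212371826172)
o [0.31720569 0.01358834 1.37611842]
[[ 0.63225285  0.10392462  0.136     ]
 [ 0.64954021 -0.13437089  0.136     ]] [[ 0.7633984   0.10888869  0.136     ]
 [ 0.77634554 -0.13155814  0.136     ]]
```

```bash
cat >> h.py <<'E'
def Rdown(yaw,tilt=0): # tool z down, y along dir yaw+90deg; x toward robot. tilt leans body back to robot
    R=Ro.from_euler('z',yaw)*Ro.from_matrix(np.array([[-1,0,0],[0,1,0],[0,0,-1.]]))
    return R*Ro.from_euler('y',tilt)
def go(pos,R,s=None):
    s=s or telemetry.observe(); A=Ro.from_rotvec(s['eef_rot'])
    print('now',np.round(s['eef_pos'],4),'F',np.round(s['wrist_force'],1),'gap',round(s['finger_gap'],4),'t',s['time_s'])
    print('shift first',np.round(A.inv().apply(np.array(pos)-s['eef_pos']),4),'turn',np.round((A.inv()*R).as_rotvec(),4))
E
python3 - <<'E'
from h import *
print((Rdown(0,.5).apply([0,0,1])))
go([.443,.276,.18],Rdown(-.263))
E
```

```text
[-0.47942554  0.         -0.87758256]
now [0.1375 0.6097 0.2388] F [-0.2  0.1  0. ] gap 0.0882 t 0.85
shift first [-0.3714 -0.2584  0.0587] turn [ 0.0001 -0.      0.0413]
```

Call:
play_rows([
  [1,-0.03,-0.021,0.005,0,0,0],
  [1,-0.031,-0.0215,0.005,0,0,0],
  [1,-0.031,-0.0215,0.005,0,0,0],
  [1,-0.031,-0.0215,0.005,0,0,0],
  [1,-0.031,-0.0215,0.005,0,0,0],
  [1,-0.031,-0.0215,0.005,0,0,0],
  [1,-0.031,-0.0215,0.005,0,0,0],
  [1,-0.031,-0.0215,0.005,0,0,0],
  [1,-0.031,-0.0215,0.005,0,0,0],
  [1,-0.031,-0.0215,0.005,0,0,0],
  [1,-0.031,-0.0215,0.005,0,0,0],
  [1,-0.031,-0.0215,0.005,0,0,0.04],
])

```text
time_s: 2.35
eef_pos: [0.4438, 0.2761, 0.1787]
eef_rot: [0.412, 3.114, 0.001]
wrist_force: [-0.2, 0.2, -0.2]
finger_gap: 0.0878
finger_force: 0.0
```

```bash
cat >> h.py <<'E'
def look(l,side,p0,z0=0,name=None,view='wrist'):
    s=telemetry.observe(); im=camera(view); C=cam(view,s)
    if name: cv2.imwrite(name,im[:,:,::-1])
    uv=proj(C,[p0[0],p0[1],z0+.02])[0]; ds=nets.silhouettes(view,l)
    if not ds: print('none',uv); return
    d=min(ds,key=lambda d:np.hypot(*(np.array(d['location'])-uv)))
    res=fit([C],[d['region']],side,p0,z0); print(l,d['score'],d['location'],uv,d['region'].sum(),res); return res[0]
E
python3 - <<'E'
from h import *
p=look('bracket_right',-1,[.443,.276,-.263],0,'pics/w1.png')
go([p[0],p[1],.016],Rdown(p[2]))
E
```

```text
bracket_right 0.75 [303.4, 227.3] [307.76475047 222.22403729] 3318 (array([ 0.44222057,  0.27717989, -0.27690009]), np.float64(0.021256955231944888))
now [0.446  0.2723 0.1782] F [ 0.2 -1.   0.7] gap 0.0882 t 2.45
shift first [0.0053 0.0042 0.1622] turn [-0.0028  0.0022  0.0067]
```

View pics/w1.png

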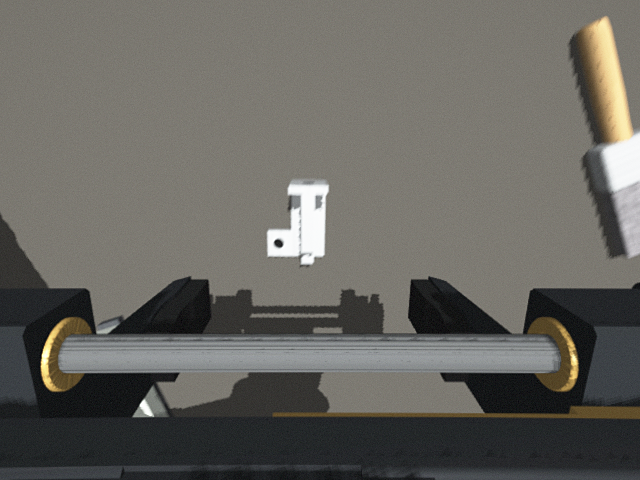

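The wrist view shows the bracket at (303,222), centred in the gap, end plate towards the camera and lug on the robot's right, as expected. Now going down to grip it.

Call:
play_rows([
  [1,0.0,0.0,0.02,0,0,0.01],
  [1,0.001,0,0.03,0,0,0],
  [1,0,0,0.03,0,0,0],
  [1,0,0,0.03,0,0,0],
  [1,0,0,0.025,0,0,0],
  [1,0,0,0.015,0,0,0],
  [1,0,0,0.01,0,0,0],
  [1,0,0,0.003,0,0,0],
  [1,0,0,0,0,0,0],
])

```text
time_s: 3.58
eef_pos: [0.442, 0.2774, 0.0161]
eef_rot: [0.426, 3.112, 0.001]
wrist_force: [0.7, 0.9, -0.4]
finger_gap: 0.0883
finger_force: 0.0
```

Call:
play_rows([
  [0,0,0,0,0,0,0],
  [0,0,0,0,0,0,0],
  [0,0,0,0,0,0,0],
  [0,0,0,0,0,0,0],
  [0,0,0,0,0,0,0],
  [0,0,0,0,0,0,0],
  [0,0,0,0,0,0,0],
  [0,0,0,0,0,0,0],
])

```text
time_s: 4.58
eef_pos: [0.4416, 0.2768, 0.0157]
eef_rot: [-0.426, -3.112, 0.001]
wrist_force: [-1.3, -3.6, -0.1]
finger_gap: 0.0103
finger_force: 1.0
```

Call:
play_rows([
  [0,0,0,0,0,0,0],
  [0,0,0,0,0,0,0],
  [0,0,0,-0.005,0,0,0],
  [0,0,0,-0.012,0,0,0],
  [0,0,0,-0.02,0,0,0],
  [0,0,0,-0.025,0,0,0],
  [0,0,0,-0.025,0,0,0],
  [0,0,0,-0.02,0,0,-0.16],
  [0,0,0,-0.015,0,0,-0.165],
  [0,0,0,0,0,0,0],
])

```text
time_s: 5.82
eef_pos: [0.4424, 0.2774, 0.1391]
eef_rot: [-0.08, 3.139, 0.003]
wrist_force: [0.6, 1.1, -4.5]
finger_gap: 0.0099
finger_force: 30.0
```

```bash
python3 - <<'E'
from h import *
go([.50,-.065,.14],Rdown(.051))
s=telemetry.observe();print(s['finger_force'])
E
```

```text
now [0.4424 0.2774 0.1391] F [ 0.6  1.1 -4.5] gap 0.0099 t 5.825
shift first [-0.0401 -0.3449 -0.0015] turn [0.0019 0.002  0.0001]
29.999322686344385
```

Call:
play_rows([
  [0,-0.003,-0.015,-0.003,0,0,0],
  [0,-0.003,-0.03,-0.003,0,0,0],
  [0,-0.003,-0.03,-0.003,0,0,0],
  [0,-0.003,-0.03,-0.003,0,0,0],
  [0,-0.003,-0.03,-0.003,0,0,0],
  [0,-0.003,-0.03,-0.003,0,0,0],
  [0,-0.003,-0.03,-0.003,0,0,0],
  [0,-0.003,-0.03,-0.003,0,0,0],
  [0,-0.003,-0.03,-0.003,0,0,0],
  [0,-0.003,-0.03,-0.003,0,0,0],
  [0,0,-0.015,-0.003,0,0,0],
  [0,0,0,0,0,0,0],
])

```text
time_s: 7.32
eef_pos: [0.4871, -0.0221, 0.1705]
eef_rot: [0.078, -3.14, 0.001]
wrist_force: [0.2, 0.7, -4.5]
finger_gap: 0.0096
finger_force: 30.0
```

```bash
python3 - <<'E'
from h import *
s=telemetry.observe(); im=camera('wrist').copy(); C=cam('wrist',s)
print(s['eef_pos'],s['eef_rot'])
# overlay predicted tray: front panel top (z.062), bay outlines at wall top z=.03
a=.051; f=np.array([.505,-.025]); ex=np.array([np.cos(a),np.sin(a)]); ey=np.array([-np.sin(a),np.cos(a)])
P=lambda x,y,z:[*(f+x*ex+y*ey),z]
def poly(X,c): cv2.polylines(im,[np.round(proj(C,X)).astype(int)],True,c,1)
cv2.imwrite('pics/w2raw.png',im[:,:,::-1])
poly([P(0,.1,.062),P(0,-.1,.062),P(.008,-.1,.062),P(.008,.1,.062)],(255,0,0))
for c in(.047,-.047): poly([P(.008,c+.045,.03),P(.008,c-.045,.03),P(.12,c-.045,.03),P(.12,c+.045,.03)],(0,0,255))
cv2.imwrite('pics/w2.png',im[:,:,::-1])
E
```

```text
[ 0.48714011 -0.02208705  0.17047709] [ 7.82649692e-02 -3.13969731e+00  6.64742616e-04]
```

View pics/w2.png

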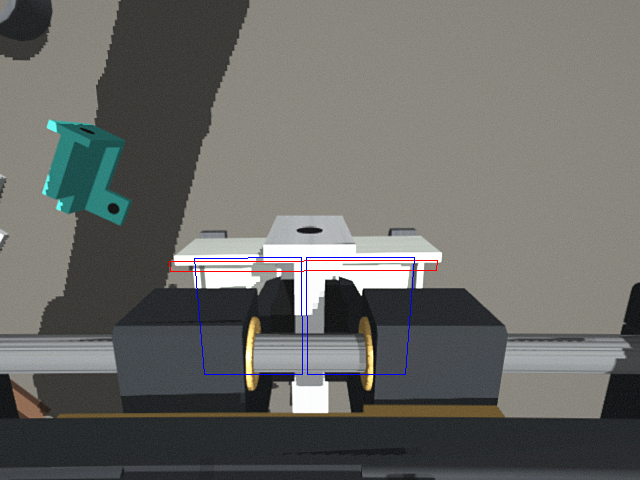

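```bash
python3 - <<'E'
import cv2,numpy as np
im=cv2.imread('pics/w2raw.png')
a=cv2.resize(im[225:300,160:260],(800,600),interpolation=cv2.INTER_NEAREST)[:300]
b=cv2.resize(im[225:300,350:450],(800,600),interpolation=cv2.INTER_NEAREST)[:300]
cv2.imwrite('pics/w2c.png',np.vstack([a,b]))
g=im.mean(2)
for u in(185,215,240,370,400,425): print(u,g[230:275,u].astype(int).tolist())
E
```

```text
185 [138, 132, 135, 134, 132, 133, 138, 132, 137, 134, 140, 138, 133, 136, 133, 135, 149, 180, 193, 194, 193, 189, 196, 194, 187, 237, 255, 255, 254, 254, 254, 254, 255, 255, 255, 220, 133, 132, 133, 135, 132, 135, 131, 130, 133]
215 [97, 69, 92, 137, 133, 133, 135, 139, 166, 186, 191, 191, 189, 192, 191, 192, 193, 192, 194, 194, 193, 192, 198, 190, 213, 253, 255, 255, 254, 254, 254, 254, 255, 255, 255, 172, 145, 157, 221, 255, 255, 254, 253, 254, 254]
240 [136, 136, 134, 134, 135, 133, 136, 147, 178, 191, 186, 188, 196, 194, 197, 196, 191, 193, 198, 191, 193, 200, 197, 192, 233, 255, 255, 255, 254, 254, 254, 255, 255, 255, 255, 170, 149, 152, 221, 255, 255, 254, 254, 254, 254]
370 [137, 134, 137, 136, 133, 135, 170, 196, 193, 193, 190, 190, 191, 195, 195, 193, 191, 182, 193, 196, 188, 193, 202, 247, 255, 255, 255, 254, 254, 254, 255, 255, 255, 174, 145, 225, 255, 255, 255, 254, 254, 254, 253, 254, 254]
400 [113, 143, 141, 142, 138, 148, 184, 195, 189, 191, 191, 190, 193, 190, 194, 192, 193, 191, 196, 200, 194, 192, 233, 255, 255, 255, 255, 254, 254, 254, 255, 255, 255, 165, 209, 255, 255, 255, 255, 254, 254, 254, 254, 254, 254]
425 [133, 132, 133, 136, 132, 136, 131, 132, 139, 160, 191, 192, 194, 198, 194, 194, 188, 194, 195, 193, 192, 190, 238, 255, 255, 255, 255, 254, 254, 254, 255, 255, 221, 133, 127, 127, 131, 128, 131, 130, 128, 130, 130, 135, 131]
```

View pics/w2c.png

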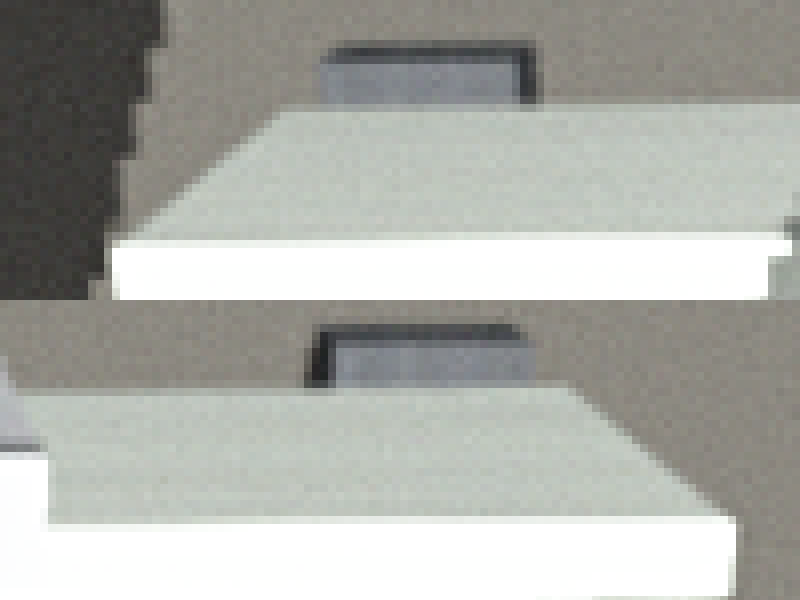

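The crop shows the panel's outer top edge running from (174,254.8) to (442,252.3).

```bash
python3 - <<'E'
from h import *
s=dict(telemetry.observe()); print(s['eef_pos'])
s['eef_pos']=np.array([0.48714,-.02209,.17048]); s['eef_rot']=[.07826,-3.1397,.00066]
C=cam('wrist',s)
a=back(C,[[174,254.8],[441.7,252.2]],.062); d=a[0]-a[1]; print(a,np.linalg.norm(d))
e=a[1]-a[0]; yaw=np.arctan2(-e[0],e[1]); f=a.mean(0)[:2]; ex=np.array([np.cos(yaw),np.sin(yaw)]); ey=np.array([-ex[1],ex[0]])
print(yaw,f,'L',f+.064*ex+.047*ey,'R',f+.064*ex-.047*ey)
E
```

```text
[ 0.48731155 -0.02049147  0.17056142]
[[ 0.50534814 -0.12072331  0.062     ]
 [ 0.49365848  0.07724687  0.062     ]] 0.19831499492593047
0.05897906695840367 [ 0.49950331 -0.02173822] L [0.56062162 0.02895253] R [ 0.56616244 -0.06488403]
```

Call:
play_rows([
  [0,-0.015,-0.01,0,0,0,0],
  [0,-0.022,-0.012,0,0,0,0],
  [0,-0.022,-0.012,0.01,0,0,0],
  [0,-0.02,-0.011,0.015,0,0,0],
  [0,0,0,0.025,0,0,0],
  [0,0,0,0.025,0,0,0],
  [0,0,0,0.025,0,0,0],
  [0,0,0,0.02,0,0,0],
  [0,0,0,0,0,0,0],
])

```text
time_s: 8.5
eef_pos: [0.5677, -0.0594, 0.0493]
eef_rot: [0.088, -3.137, -0.002]
wrist_force: [1.0, 0.1, -4.0]
finger_gap: 0.0101
finger_force: 30.0
```

```bash
python3 - <<'E'
from h import *
go([.5685,-.0624,.032],Rdown(.055))
E
```

```text
now [ 0.5677 -0.0594  0.0493] F [ 1.   0.1 -4. ] gap 0.0101 t 8.5
shift first [-0.0007 -0.0031  0.0173] turn [ 0.0014 -0.0034  0.0008]
```

Call:
play_rows([
  [0,-0.001,-0.002,0.008,0,0,0],
  [0,0,0,0.006,0,0,0],
  [0,0,0,0.003,0,0,0],
  [0,0,0,0,0,0,0],
  [0,0,0,0,0,0,0],
])

```text
time_s: 9.12
eef_pos: [0.5702, -0.0634, 0.0339]
eef_rot: [-0.083, 3.14, 0.0]
wrist_force: [0.0, 0.7, -4.1]
finger_gap: 0.0096
finger_force: 30.0
```

Call:
play_rows([
  [0,0,0,0.0015,0,0,0],
  [0,0,0,0,0,0,0],
  [0,0,0,0.001,0,0,0],
  [0,0,0,0,0,0,0],
])

```text
time_s: 9.62
eef_pos: [0.57, -0.0635, 0.0311]
eef_rot: [0.084, -3.14, -0.0]
wrist_force: [0.6, -0.0, -3.9]
finger_gap: 0.0097
finger_force: 30.0
```

Call:
play_rows([
  [0,0,0,0.001,0,0,0],
  [0,0,0,0,0,0,0],
  [0,0,0,0.001,0,0,0],
  [0,0,0,0,0,0,0],
])

```text
time_s: 10.12
eef_pos: [0.5714, -0.0634, 0.0306]
eef_rot: [-0.083, 3.138, -0.0]
wrist_force: [-0.5, -0.2, 8.7]
finger_gap: 0.0104
finger_force: 30.0
```

Call:
play_rows([
  [0,0,0,-0.001,0,0,0],
  [0.2,0,0,0,0,0,0],
  [0.32,0,0,0,0,0,0],
  [0.32,0,0,0,0,0,0],
  [0.32,0,0,-0.01,0,0,0],
  [0.32,0,0,-0.025,0,0,0],
  [0.32,0,0,-0.03,0,0,0],
  [0.32,0.01,0,-0.03,0,0,0],
  [0.6,0.03,-0.01,-0.02,0,0,0],
  [1,0.03,-0.03,-0.005,0,0,0.1],
  [1,0,0,0,0,0,0.1],
])

```text
time_s: 11.5
eef_pos: [0.4996, -0.1106, 0.1512]
eef_rot: [-0.243, -3.13, 0.004]
wrist_force: [0.5, 1.3, 0.4]
finger_gap: 0.056
finger_force: 0.0
```

```bash
python3 - <<'E'
from h import *
look('bracket_right',-1,[.57,-.064,.055],.015,view='top')
go([.4854,-.3195,.18],Rdown(-.567))
E
```

```text
bracket_right 0.71 [355.7, 209.5] [352.66329011 219.94781549] 137 (array([ 0.58303809, -0.05793651, -0.32283813]), np.float64(1.4725380628671805))
now [ 0.5022 -0.1077  0.1511] F [-0.6  0.4  0.2] gap 0.064 t 11.6
shift first [-0.0147 -0.2119 -0.0288] turn [-3.000e-04  1.100e-03  4.189e-01]
```

Call:
play_rows([
  [1,-0.001,-0.025,-0.005,0,0,0],
  [1,-0.002,-0.032,-0.005,0,0,0],
  [1,-0.002,-0.032,-0.005,0,0,0],
  [1,-0.003,-0.032,-0.005,0,0,0],
  [1,-0.002,-0.032,-0.005,0,0,0],
  [1,-0.002,-0.032,-0.004,0,0,0],
  [1,-0.002,-0.025,0,0,0,0.1],
  [1,0,0,0,0,0,0.16],
  [1,0,0,0,0,0,0.16],
  [1,0,0,0,0,0,0],
  [1,0,0,0,0,0,0],
  [1,0,0,0,0,0,0],
])

```text
time_s: 13.1
eef_pos: [0.4855, -0.3168, 0.1791]
eef_rot: [-0.876, -3.017, -0.001]
wrist_force: [0.6, -0.4, -0.5]
finger_gap: 0.0882
finger_force: 0.0
```

```bash
python3 - <<'E'
from h import *
p=look('bracket_left',1,[.4854,-.3195,-.567],0,'pics/w3.png')
go([p[0],p[1],.016],Rdown(p[2]))
C=cam('top'); im=camera('top'); cv2.imwrite('pics/top1.png',cv2.resize(im[180:260,280:390,::-1],(770,560),interpolation=cv2.INTER_CUBIC))
E
```

```text
bracket_left 0.62 [311.3, 227.1] [305.67610268 224.77396021] 3309 (array([ 0.48427557, -0.31762338, -0.57715495]), np.float64(0.02281105368159448))
now [ 0.4855 -0.3169  0.1791] F [-0.6  0.1  0.9] gap 0.0883 t 13.2
shift first [ 0.0006 -0.0013  0.1631] turn [ 0.0003 -0.0001  0.0111]
```

View pics/w3.png

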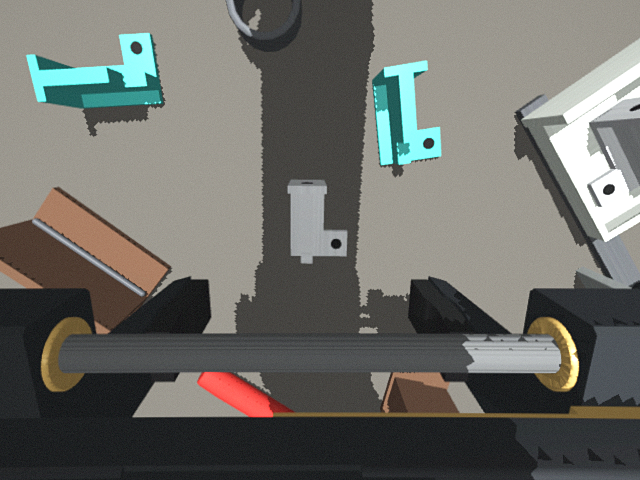

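View pics/top1.png

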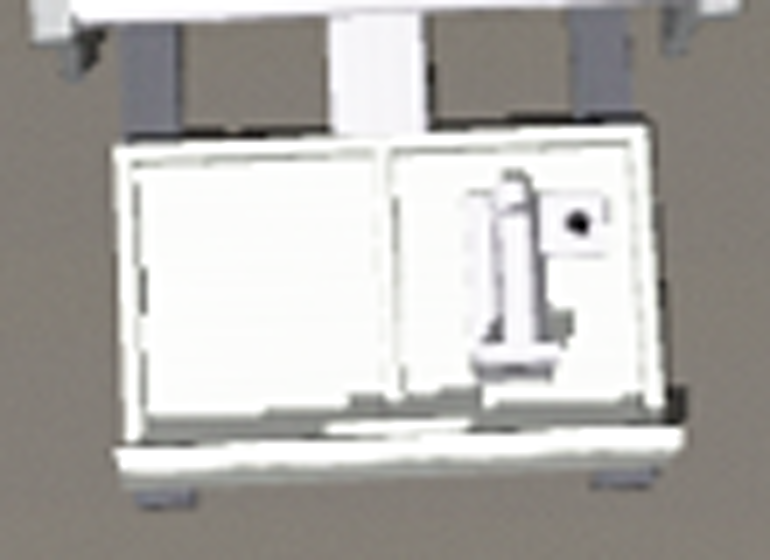

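The top view shows the right bracket standing in the right bay, well clear of the walls. In the wrist view bracket_left is centred at (310,222), with its lug on the robot's left. Now to grip it.

Call:
play_rows([
  [1,0.001,-0.001,0.02,0,0,0.01],
  [1,0,0,0.03,0,0,0],
  [1,0,0,0.03,0,0,0],
  [1,0,0,0.03,0,0,0],
  [1,0,0,0.025,0,0,0],
  [1,0,0,0.015,0,0,0],
  [1,0,0,0.009,0,0,0],
  [1,0,0,0,0,0,0],
  [0,0,0,0,0,0,0],
  [0,0,0,0,0,0,0],
  [0,0,0,0,0,0,0],
  [0,0,0,0,0,0,0],
])

```text
time_s: 14.75
eef_pos: [0.4842, -0.3173, 0.0204]
eef_rot: [0.893, 3.011, 0.0]
wrist_force: [0.1, -0.5, 0.0]
finger_gap: 0.0502
finger_force: 0.0
```

Call:
play_rows([
  [0,0,0,0,0,0,0],
  [0,0,0,0,0,0,0],
  [0,0,0,0,0,0,0],
  [0,0,0,0,0,0,0],
  [0,0,0,0,0,0,0],
  [0,0,0,0,0,0,0],
  [0,0,0,0,0,0,0],
])

```text
time_s: 15.62
eef_pos: [0.4838, -0.3175, 0.0202]
eef_rot: [-0.894, -3.011, 0.001]
wrist_force: [-1.5, -1.5, -1.1]
finger_gap: 0.0101
finger_force: 30.0
```

Call:
play_rows([
  [0,0,0,-0.005,0,0,0],
  [0,0,0,-0.015,0,0,0],
  [0,0,0,-0.025,0,0,0],
  [0,0,0,-0.03,0,0,0],
  [0,0,0,-0.03,0,0,0],
  [0,0,0,-0.03,0,0,-0.1],
  [0,0,0,-0.015,0,0,-0.16],
  [0,0,0,-0.005,0,0,-0.16],
  [0,0,0,0,0,0,-0.16],
  [0,0,0,0,0,0,-0.05],
  [0,0,0,0,0,0,0],
  [0,0,0,0,0,0,0],
])

```text
time_s: 17.12
eef_pos: [0.4839, -0.3172, 0.1755]
eef_rot: [0.082, -3.14, 0.0]
wrist_force: [0.4, 0.1, -4.7]
finger_gap: 0.0098
finger_force: 30.0
```

```bash
python3 - <<'E'
from h import *
print(telemetry.observe()['finger_force'])
go([.5635,.024,.17],Rdown(.055))
E
```

```text
30.00004429835826
now [ 0.4839 -0.3172  0.1755] F [ 0.4  0.1 -4.7] gap 0.0098 t 17.125
shift first [-0.0974  0.3365  0.0055] turn [-0.0001 -0.0001 -0.0025]
```

Call:
play_rows([
  [0,-0.003,0.014,0,0,0,0],
  [0,-0.008,0.03,0,0,0,0],
  [0,-0.009,0.032,0,0,0,0],
  [0,-0.009,0.032,0,0,0,0],
  [0,-0.009,0.032,0,0,0,0],
  [0,-0.009,0.032,0,0,0,0],
  [0,-0.009,0.032,0,0,0,0],
  [0,-0.009,0.032,0,0,0,0],
  [0,-0.009,0.032,0,0,0,0],
  [0,-0.009,0.032,0.01,0,0,0],
  [0,-0.009,0.025,0.02,0,0,0],
  [0,-0.005,0.009,0.02,0,0,0],
])

```text
time_s: 18.62
eef_pos: [0.5634, 0.0251, 0.1249]
eef_rot: [-0.09, 3.139, 0.003]
wrist_force: [0.1, -1.3, -3.9]
finger_gap: 0.0095
finger_force: 30.0
```

Call:
play_rows([
  [0,0,0,0.025,0,0,0],
  [0,0,0,0.025,0,0,0],
  [0,0,0,0.02,0,0,0],
  [0,0,0,0.01,0,0,0],
  [0,0,0,0.005,0,0,0],
  [0,0,0,0,0,0,0],
  [0,0,0,0,0,0,0],
])

```text
time_s: 19.5
eef_pos: [0.5637, 0.0215, 0.0409]
eef_rot: [-0.083, 3.139, 0.0]
wrist_force: [-0.0, 0.3, -3.0]
finger_gap: 0.01
finger_force: 30.0
```

Call:
play_rows([
  [0,0,0,0.003,0,0,0],
  [0,0,0,0.0015,0,0,0],
  [0,0,0,0.001,0,0,0],
  [0,0,0,0,0,0,0],
  [0,0,0,0,0,0,0],
])

```text
time_s: 20.12
eef_pos: [0.5634, 0.0214, 0.0351]
eef_rot: [-0.083, 3.14, -0.0]
wrist_force: [-0.6, 0.8, 2.5]
finger_gap: 0.0102
finger_force: 30.0
```

Contact made, so I'll release and back away.

Call:
play_rows([
  [0.2,0,0,0,0,0,0],
  [0.32,0,0,0,0,0,0],
  [0.32,0,0,0,0,0,0],
  [0.32,0,0,-0.01,0,0,0],
  [0.32,0,0,-0.025,0,0,0],
  [0.32,0,0,-0.03,0,0,0],
  [0.32,0.01,0,-0.03,0,0,0],
  [0,0.04,-0.01,-0.02,0,0,0],
  [0,0.05,-0.015,0,0,0,0],
  [0,0.05,-0.015,0,0,0,0],
  [0,0,0,0,0,0,0],
  [0,0,0,0,0,0,0],
])

```text
time_s: 21.62
eef_pos: [0.417, -0.0261, 0.1503]
eef_rot: [-0.084, 3.138, 0.001]
wrist_force: [0.5, 0.2, 0.7]
finger_gap: 0.0001
finger_force: 0.0
```

```bash
python3 - <<'E'
from h import *
s=telemetry.observe(); im=camera('wrist'); C=cam('wrist',s)
cv2.imwrite('pics/w4.png',im[:,:,::-1])
go([.44,-.029,.05],Rdown(.055,-.7),s)
t=camera('top'); cv2.imwrite('pics/t2.png',t[:,:,::-1])
E
```

```text
now [ 0.417  -0.0261  0.1503] F [0.5 0.2 0.7] gap 0.0001 t 21.625
shift first [-0.0225 -0.0042  0.1004] turn [-2.000e-04 -6.972e-01 -1.800e-03]
```

View pics/w4.png

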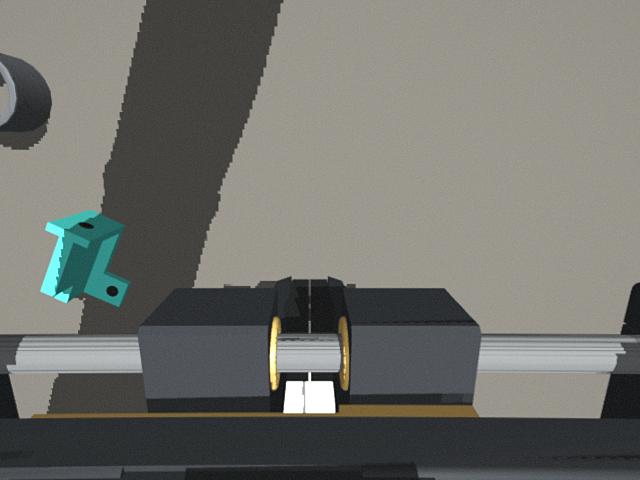

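w4 shows little besides the closed fingers, with no bracket stuck to them. Next I'll tilt the tool for pushing and check the bracket poses numerically.

Call:
play_rows([
  [0,0,0,0,0,-0.1,0],
  [0,0,0,0,0,-0.15,0],
  [0,0,0,0,0,-0.15,0],
  [0,0,0,0,0,-0.15,0],
  [0,0,0,0,0,-0.1,0],
  [0,0,0,0,0,0,0],
  [0,0,0,0,0,0,0],
  [0,0,0,0,0,0,0],
])

```text
time_s: 22.72
eef_pos: [0.3633, -0.0485, 0.1347]
eef_rot: [-0.112, 3.023, -0.1]
wrist_force: [-0.3, 0.3, -0.3]
finger_gap: 0.0003
finger_force: 0.0
```

```bash
python3 - <<'E'
from h import *
look('bracket_left',1,[.563,.021,.055],.015,view='top')
look('bracket_right',-1,[.57,-.064,.055],.015,view='top')
t=cv2.imread('pics/t2.png').mean(2)
u=[315,325,345,355]
for c in u: print(c,t[232:256,c].astype(int).tolist())
print('row243',t[243,288:302].astype(int).tolist(),t[240,370:384].astype(int).tolist())
go([.45,-.029,.031],Rdown(.055,-.65))
E
```

```text
bracket_left 0.73 [318.0, 215.1] [319.33545157 221.98327847] 366 (array([0.56626609, 0.02122818, 0.06616854]), np.float64(0.048818903282809564))
bracket_right 0.81 [352.9, 219.9] [352.66329011 219.94781549] 403 (array([ 0.57201182, -0.06237873,  0.04758721]), np.float64(0.013307538401211448))
315 [248, 254, 182, 111, 129, 255, 255, 184, 139, 143, 140, 142, 143, 156, 103, 153, 161, 132, 116, 79, 58, 47, 56, 68]
325 [246, 236, 129, 90, 106, 141, 143, 141, 144, 144, 129, 139, 149, 162, 90, 59, 69, 78, 86, 71, 60, 57, 67, 55]
345 [78, 79, 68, 54, 76, 97, 66, 63, 62, 57, 55, 53, 52, 55, 57, 56, 57, 58, 61, 61, 63, 64, 62, 66]
355 [66, 51, 53, 81, 88, 94, 97, 105, 100, 59, 47, 48, 48, 47, 49, 51, 53, 54, 56, 55, 56, 55, 58, 55]
row243 [126, 126, 125, 126, 125, 125, 125, 124, 117, 120, 162, 127, 105, 120] [132, 123, 116, 117, 104, 86, 74, 102, 130, 95, 54, 60, 60, 58]
now [ 0.3626 -0.0486  0.1347] F [-0.2 -0.6  0.5] gap 0.0006 t 22.925
shift first [-0.0766  0.0206  0.1118] turn [-0.0601 -0.5373  0.0409]
```

```bash
python3 - <<'E'
from h import *
go([.46,-.029,.15],Rdown(.055,0))
E
```

```text
now [ 0.3626 -0.0486  0.1347] F [-0.2 -0.6  0.5] gap 0.0006 t 22.925
shift first [-0.0997  0.0116 -0.005 ] turn [-0.0692  0.1124  0.0193]
```

Call:
play_rows([
  [0,-0.02,0.003,-0.001,0,0,0],
  [0,-0.03,0.003,-0.002,0,0,0],
  [0,-0.03,0.003,-0.002,0,0,0],
  [0,-0.02,0.003,0,0,0,0],
  [0,0,0,0,-0.07,0.112,0.019],
  [0,0,0,0,0,0,0],
  [0,0,0,0,0,0,0],
])

```text
time_s: 23.8
eef_pos: [0.4598, -0.0303, 0.1489]
eef_rot: [-0.088, 3.125, -0.021]
wrist_force: [-0.0, 0.2, -0.3]
finger_gap: 0.0001
finger_force: 0.0
```

```bash
python3 - <<'E'
from h import *
go([.46,-.029,.031],Rdown(.055,0))
go([.46,-.029,.031],Rdown(.055,-.3))
E
```

```text
now [ 0.4598 -0.0303  0.1489] F [-0.   0.2 -0.3] gap 0.0001 t 23.8
shift first [0.0015 0.0029 0.1179] turn [-0.0137  0.0145  0.0013]
now [ 0.4598 -0.0303  0.1489] F [-0.   0.2 -0.3] gap 0.0001 t 23.8
shift first [0.0015 0.0029 0.1179] turn [-0.0134 -0.2855  0.0034]
```

Call:
play_rows([
  [0,0,0.001,0.02,-0.014,0.014,0],
  [0,0,0,0.025,0,0,0],
  [0,0,0,0.03,0,0,0],
  [0,0,0,0.025,0,0,0],
  [0,0,0,0.015,0,0,0],
  [0,0,0,0,0,-0.1,0],
  [0,0,0,0,0,-0.1,0],
  [0,0,0,0,0,0,0],
  [0,0,0,0,0,0,0],
])

```text
time_s: 24.92
eef_pos: [0.4464, -0.0374, 0.0311]
eef_rot: [-0.099, 3.101, -0.036]
wrist_force: [0.3, -0.5, -0.0]
finger_gap: 0.0005
finger_force: 0.0
```

```bash
python3 - <<'E'
from h import *
s=telemetry.observe();print(s['eef_rot'],np.round(s['joint_positions'],2))
print(Ro.from_rotvec(s['eef_rot']).apply([0,0,1]))
go([.53,-.025,.031],Rdown(.055,-.2))
E
```

```text
[-0.09871398  3.10079027 -0.03591287] [ 0.18  0.9  -0.35  2.26  1.66  0.3  -0.06]
[ 0.03972767 -0.02188704 -0.99897081]
now [ 0.4464 -0.0374  0.0311] F [ 0.3 -0.5 -0. ] gap 0.0005 t 24.925
shift first [-0.0841  0.0071  0.0032] turn [-0.0233 -0.1616  0.011 ]
```

Call:
play_rows([
  [0,0,0.007,0,-0.023,0.04,0.011],
  [0,-0.012,0,0,0,0,0],
  [0,-0.012,0,0,0,0,0],
  [0,-0.008,0,0,0,0,0],
  [0,-0.006,0,0,0,0,0],
  [0,-0.006,0,0,0,0,0],
  [0,-0.006,0,0,0,0,0],
  [0,-0.006,0,0,0,0,0],
  [0,-0.006,0,0,0,0,0],
  [0,-0.006,0,0,0,0,0],
])

```text
time_s: 26.18
eef_pos: [0.5138, -0.0278, 0.0305]
eef_rot: [0.083, -3.14, 0.004]
wrist_force: [-1.1, 1.5, 0.9]
finger_gap: 0.0006
finger_force: 1.0
```

Call:
play_rows([
  [0,-0.007,0,0,0,0,0],
  [0,-0.007,0,0,0,0,0],
  [0,-0.008,0,0,0,0,0],
  [0,-0.008,0,0,0,0,0],
  [0,-0.008,0,0,0,0,0],
  [0,-0.008,0,0,0,0,0],
  [0,-0.008,0,0,0,0,0],
  [0,-0.006,0,0,0,0,0],
  [0,-0.003,0,0,0,0,0],
])

```text
time_s: 27.3
eef_pos: [0.5772, -0.0251, 0.0306]
eef_rot: [-0.081, 3.14, -0.005]
wrist_force: [-1.7, 0.2, 0.4]
finger_gap: 0.0003
finger_force: 0.7
```

Call:
play_rows([
  [0,0.008,0,-0.002,0,0,0],
  [0,0,0,0,0,-0.12,0],
  [0,0,0,0,0,-0.15,0],
  [0,0,0,0,0,-0.15,0],
  [0,0,0,0,0,-0.15,0],
  [0,0,0,0,0,0,0],
  [0,0,0,0,0,0,0],
])

```text
time_s: 28.18
eef_pos: [0.558, -0.0496, 0.0254]
eef_rot: [-0.082, 2.877, -0.102]
wrist_force: [0.6, -0.1, 0.2]
finger_gap: 0.0003
finger_force: 0.0
```

```bash
python3 - <<'E'
from h import *
s=telemetry.observe();A=Ro.from_rotvec(s['eef_rot']); print(A.apply([0,0,1]),np.round(s['joint_positions'],2))
for q in(.3,.45,.6):
  go([.575,-.023,.03],Rdown(.055,-q))
# tray front estimate, top view
im=camera('top'); C=cam('top'); look('bracket_left',1,[.645,.025,.055],.015,view='top')
E
```

```text
[ 0.26046046 -0.06234276 -0.96346963] [ 0.25  0.96 -0.47  2.14  1.97  0.47 -0.3 ]
now [ 0.558  -0.0496  0.0254] F [ 0.6 -0.1  0.2] gap 0.0003 t 28.175
shift first [-0.0193  0.0254 -0.0017] turn [-0.0764 -0.0401  0.0133]
now [ 0.558  -0.0496  0.0254] F [ 0.6 -0.1  0.2] gap 0.0003 t 28.175
shift first [-0.0193  0.0254 -0.0017] turn [-0.0753 -0.19    0.019 ]
now [ 0.558  -0.0496  0.0254] F [ 0.6 -0.1  0.2] gap 0.0003 t 28.175
shift first [-0.0193  0.0254 -0.0017] turn [-0.0739 -0.34    0.0247]
bracket_left 0.66 [315.2, 188.1] [318.41897399 190.59915495] 246 (array([0.64147534, 0.02665893, 0.02533302]), np.float64(0.33943735155144433))
```

Call:
play_rows([
  [0,-0.012,0.025,-0.004,-0.076,-0.04,0.013],
  [0,-0.0057,0,0.0018,0,0,0],
  [0,-0.0057,0,0.0018,0,0,0],
  [0,-0.0057,0,0.0018,0,0,0],
  [0,-0.0057,0,0.0018,0,0,0],
  [0,-0.0057,0,0.0018,0,0,0],
  [0,-0.0057,0,0.0018,0,0,0],
  [0,0,0,0,0,0,0],
])

```text
time_s: 29.32
eef_pos: [0.6037, -0.0213, 0.03]
eef_rot: [-0.08, 2.839, 0.011]
wrist_force: [-0.6, 0.6, 1.2]
finger_gap: 0.0003
finger_force: 0.2
```

```bash
python3 - <<'E'
from h import *
go([.606,-.0215,.03],Rdown(.055,-.3))
E
```

```text
now [ 0.6037 -0.0213  0.03  ] F [-0.6  0.6  1.2] gap 0.0003 t 29.325
shift first [-0.0022 -0.0003  0.0007] turn [-0.0003  0.0015  0.0013]
```

Call:
play_rows([
  [0,0.0045,0,-0.002,0,0,0],
  [0,0,0,0,0,-0.1,0],
  [0,0,0,0,0,-0.1,0],
  [0,0,0,0,0,-0.1,0],
  [0,0,0,0,0,0,0],
  [0,0,0,0,0,0,0],
])

```text
time_s: 30.08
eef_pos: [0.5986, -0.0216, 0.0308]
eef_rot: [-0.071, 2.541, 0.022]
wrist_force: [0.8, 0.7, -0.0]
finger_gap: 0.0002
finger_force: 0.0
```

```bash
python3 - <<'E'
from h import *
s=telemetry.observe();A=Ro.from_rotvec(s['eef_rot']); print(A.apply([0,0,1]))
for q in (.5,.6):go([.603,-.0213,.03],Rdown(.055,-q))
E
```

```text
[ 0.56392973  0.03124833 -0.82523136]
now [ 0.5986 -0.0216  0.0308] F [ 0.8  0.7 -0. ] gap 0.0002 t 30.075
shift first [-0.0032  0.      0.0031] turn [0.0002 0.1002 0.0009]
now [ 0.5986 -0.0216  0.0308] F [ 0.8  0.7 -0. ] gap 0.0002 t 30.075
shift first [-0.0032  0.      0.0031] turn [0.0002 0.0002 0.0009]
```

Call:
play_rows([
  [0,-0.0033,0,0.0023,0,0,0],
  [0,-0.0033,0,0.0023,0,0,0],
  [0,-0.0033,0,0.0023,0,0,0],
  [0,-0.0033,0,0.0023,0,0,0],
  [0,-0.0033,0,0.0023,0,0,0],
  [0,-0.0033,0,0.0023,0,0,0],
  [0,-0.0033,0,0.0023,0,0,0],
  [0,0,0,0,0,0,0],
])

```text
time_s: 31.08
eef_pos: [0.6261, -0.0199, 0.0303]
eef_rot: [-0.072, 2.54, 0.022]
wrist_force: [-3.0, 0.5, 2.6]
finger_gap: 0.0004
finger_force: 1.8
```

Call:
play_rows([
  [0,-0.0025,0,0.0017,0,0,0],
  [0,-0.0025,0,0.0017,0,0,0],
  [0,-0.0025,0,0.0017,0,0,0],
  [0,0,0,0,0,0,0],
])

```text
time_s: 31.58
eef_pos: [0.6345, -0.0194, 0.0301]
eef_rot: [-0.072, 2.541, 0.022]
wrist_force: [-4.9, -0.2, 4.3]
finger_gap: 0.0004
finger_force: 2.6
```

Call:
play_rows([
  [0,-0.0017,0,0.0011,0,0,0],
  [0,-0.0017,0,0.0011,0,0,0],
  [0,-0.0017,0,0.0011,0,0,0],
  [0,0,0,0,0,0,0],
])

```text
time_s: 32.08
eef_pos: [0.6401, -0.0191, 0.0301]
eef_rot: [-0.072, 2.542, 0.022]
wrist_force: [-6.6, -0.9, 4.5]
finger_gap: 0.0009
finger_force: 3.2
```

Call:
play_rows([
  [0,-0.0017,0,0.0011,0,0,0],
  [0,-0.0017,0,0.0011,0,0,0],
  [0,0,0,0,0,0,0],
])

```text
time_s: 32.45
eef_pos: [0.6439, -0.0188, 0.0301]
eef_rot: [-0.073, 2.543, 0.023]
wrist_force: [-7.1, -0.5, 4.5]
finger_gap: 0.0003
finger_force: 3.4
```

Call:
play_rows([
  [0,-0.0013,0,0.0009,0,0,0],
  [0,-0.0013,0,0.0009,0,0,0],
  [0,0,0,0,0,0,0],
])

```text
time_s: 32.83
eef_pos: [0.6462, -0.0186, 0.03]
eef_rot: [-0.073, 2.544, 0.023]
wrist_force: [-9.7, -1.1, 7.1]
finger_gap: 0.0001
finger_force: 4.9
```

Call:
play_rows([
  [0,-0.0013,0,0.0009,0,0,0],
  [0,0,0,0,0,0,0],
])

```text
time_s: 33.08
eef_pos: [0.6468, -0.0185, 0.0299]
eef_rot: [-0.074, 2.545, 0.023]
wrist_force: [-12.4, -1.1, 10.1]
finger_gap: 0.0
finger_force: 6.6
```

Call:
play_rows([
  [0,-0.0015,0,0.001,0,0,0],
  [0,0,0,0,0,0,0],
])

```text
time_s: 33.33
eef_pos: [0.6474, -0.0185, 0.0299]
eef_rot: [-0.074, 2.547, 0.023]
wrist_force: [-17.3, -2.6, 14.9]
finger_gap: 0.0007
finger_force: 8.6
```

Firm stop: 17 N, and it no longer advances. Backing off gently.

Call:
play_rows([
  [0,0.0017,0,-0.0011,0,0,0],
  [0,0.0025,0,-0.0017,0,0,0],
  [0,0.0025,0,-0.0017,0,0,0],
  [0,0.0025,0,-0.0017,0,0,0],
  [0,0.0025,0,-0.0017,0,0,0],
  [0,0.0025,0,-0.0017,0,0,0],
  [0,0,0,0,0,0,0],
])

```text
time_s: 34.2
eef_pos: [0.6354, -0.0201, 0.0305]
eef_rot: [-0.07, 2.539, 0.02]
wrist_force: [0.2, -0.3, 0.0]
finger_gap: 0.0005
finger_force: 0.0
```

Force is zero 12 mm back from the stop, so the latch has caught. Retreat and look.

Call:
play_rows([
  [0,0.008,0,-0.0055,0,0,0],
  [0,0.016,0,-0.011,0,0,0],
  [0,0.025,0,-0.017,0,0,0],
  [0,0.025,0,-0.017,0,0.1,0],
  [0,0.01,0,-0.02,0,0.1,0],
  [0,0,0,-0.03,0,0.1,0],
  [0,0,0,-0.04,0,0,0],
  [0,0,0,-0.04,0,0,0],
  [0,0,0,0,0,0,0],
  [0,0,0,0,0,0,0],
  [0,0,0,0,0,0,0],
])

```text
time_s: 35.58
eef_pos: [0.4911, -0.0277, 0.1458]
eef_rot: [-0.079, 2.842, 0.012]
wrist_force: [0.4, -0.1, -0.0]
finger_gap: 0.0005
finger_force: 0.0
```

```bash
python3 - <<'E'
from h import *
s=telemetry.observe(); print(s['eef_pos'],s['time_s'])
t=camera('top'); sc=camera('scene')
g=np.hstack([cv2.resize(t[90:210,270:400],(430,397),interpolation=cv2.INTER_CUBIC),cv2.resize(sc[235:385,265:420],(370,397),interpolation=cv2.INTER_CUBIC)])
cv2.imwrite('pics/fin.png',g[:,:,::-1])
E
```

```text
[ 0.49107253 -0.02774202  0.14584339] 35.575
```

View pics/fin.png

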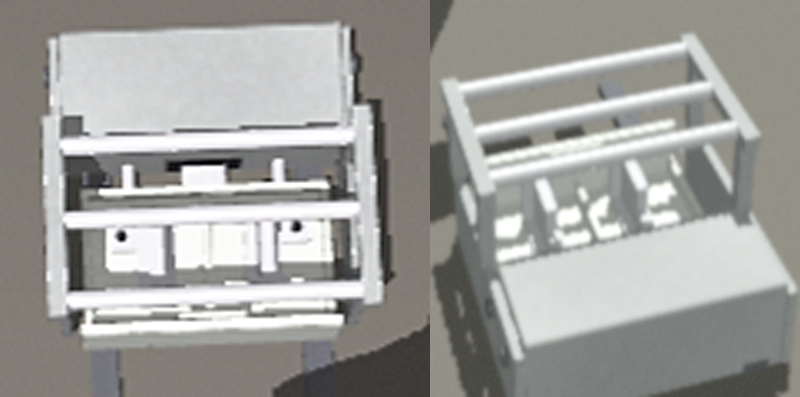

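The final picture shows both brackets upright in their bays, left lug on the left and right lug on the right. The tray front is just under the first guard bar. I'll work out its position and see whether it holds.

```bash
python3 - <<'E'
from h import *
C=cam('top'); t=camera('top').astype(float).mean(2)
for u in(310,335,355): print(t[180:202,u].astype(int).tolist())
for x in(.646,.616): print(x,proj(C,[[x,-.02,.062],[x,-.02,.01]]))
E
```

```text
[255, 249, 217, 252, 255, 175, 126, 237, 255, 255, 189, 153, 159, 156, 159, 129, 123, 125, 125, 125, 124, 126]
[249, 224, 159, 128, 239, 244, 233, 253, 255, 200, 158, 160, 159, 157, 129, 122, 126, 125, 125, 125, 125, 126]
[220, 251, 255, 170, 131, 173, 255, 255, 231, 167, 155, 157, 156, 135, 127, 125, 125, 125, 124, 126, 124, 125]
0.646 [[336.2126211  188.02742085]
 [335.62917308 192.85646849]]
0.616 [[336.02891714 199.64891295]
 [335.45058861 204.06363783]]
```

The top edge is at v≈189, where 188 means home and 200 means sprung out. It has stayed there for over a second with the arm clear.

```bash
python3 -c "
from plant import r
print(r.finish_job())"
```

```text
the job is handed in; nothing more can be done
None
```

Done and handed in: both brackets stand upright in their own bays, and the tray caught on the first press to its firm stop (about 17 N) and stayed home once I let go; arm time was about 36 s of the 67 s allowed.

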